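Sort the spoon and the candlestick at the flea market stall

ROBOT

A 6-joint arm with a two-finger parallel gripper is mounted at the origin on the work surface. World frame = base frame: x ahead of the robot, y to its left, z up, the work surface at z = 0. Lengths are in m, angles in degrees, forces in N, time in s.
With the tool pointing down it reaches from about 0.35 to 0.975 m from the base axis. Payload 17.4 kg.
Tool frame: the origin (TCP) lies midway between the tips of the shut fingers; the grasp point (between the pads) lies 19 mm behind it; z points along the fingers, y is the line along which they close (so a half turn about z gives the same grasp; the last joint's range is limited). The gripper opens to 85 mm and grips with 20 to 120 N. Pads are 22 mm wide; open, the fingers measure 114 mm over their backs; the gripper's body (76 mm by 85 mm) begins 54 mm behind the grasp point. The pads swing forward as they close: fully open they stand 13 mm farther back than shut.
Start: joints at [64.011, 6.646, 82.598, -0, 90.757, -2.166], TCP at [0.273, 0.617, 0.231] pointing down, gripper open.
Joint ranges: [-162.19, 162.19], [-47.58, 125.68], [4.15, 143.07], [-65.23, 245.23], [0.69, 171.88], [-170.13, 170.13]. Speed limits (degrees/s): [108.29, 108.29, 127.2, 180, 180, 180].

INTERFACE

Orientations are given as [roll, pitch, yaw] about the fixed x, y, z axes, in that order (R = Rz(yaw) Ry(pitch) Rx(roll)).
In Python, from station import bot gives the robot as it stands.
- The arm moves only by the tool jog_arm, never from a script. Its argument "motion" is a list of rows, each a list of 4 numbers: the shift along the world's x, y, z in cm, then the turn about the world's z in degrees. In form: [[tx, ty, tz, spin], ...]. A call has 1 to 8 rows; each row is the pose to reach, as a shift and turn from the pose commanded when the call began; what a row does not reach only later rows make up. A row lasts 1/10 s, in which the tool goes at most 50 mm and 8.59 degrees, less where a joint would pass 70% of its speed; a pose out of reach is approached as far as the arm can. A call with a gripper value outside its range is refused whole. "claw" is the closure in counts, from 0 (fully open) to 255 (shut), set as the call begins (left out, the last holds). The fingers move at their own pace and stop on an object; "force" is the grip in N (left out, the last holds). Time passes only in rows, so rows that repeat a pose let the fingers close. It gives the time, the measured TCP pose, the force, the opening and the grip force at its end, in the units of the state.
- bot.get_state(): the state, without advancing time (a new reading comes with each control period).
- bot.read_camera(name): name is "scene" or "top" or "wrist"; returns the picture (400x640x3 uint8, red, green, blue); there is no depth.
- bot.calibration(name): a dict with "camera_matrix" (3x3 intrinsics, pixels), "R" (3x3) and "t" (3): a world point X has camera coordinates R X + t. Camera axes: x right, y down, z forward; pixel columns grow to the right and rows downward; lengths in m; the calibration is good to about 2 mm. A picture is of the moment at which its call begins: read the wrist's pose just before it. calibration takes no time and is no camera call; for the wrist camera it gives the pose at the moment of the call.
- bot.finish_job(): hands the job in; it is judged then, once.
The state is a dict: "time": time; "joint_positions": joint angles; "qvel": joint speeds; "effort": joint torques, N m; "tcp_pos": TCP position; "ee_rot": TCP orientation; "wrist_force": force on the tool from outside, world axes, zero at the start; "moment": the same for the moment, N m; "grip_width": finger opening in m; "finger_force": force on a finger pad.
Only numpy, scipy, OpenCV 4.12 (cv2) and the standard library are available. Lean on these libraries where they do the work, as an engineer would, in place of code of your own. Each camera call takes 0.05 s, during which the arm holds its last target. There are 200 camera calls.

TASK

Sort the two mixed pieces left in the middle of the stall table: lay the steel serving spoon down in the wooden cutlery tray with the forks, and stand the brass candlestick upright on the floor of the square cardboard carton. Each must end up wholly inside its own container, released and at rest.

Things in the scene. Friction and masses are not known exactly. Their poses are not given: they have to be found in the camera images.
- spoon: Plain steel serving spoon lying flat, bowl up, 190 mm long, 90 g or so. Origin: on its underside at mid length; z up; x runs along the spoon from the handle to the bowl. Straight handle 10 mm thick, from x = -95 to +47 mm; it is 18 mm wide behind x = -20 mm and 14 mm wide ahead of it. Round bowl 56 mm across and 13 mm high, centred at x = +67 mm. It balances near the origin, a good place to pinch it across the handle.
- candlestick: Small plain brass candlestick standing upright, 120 mm tall, 350 g or so, round about its z axis. Origin: centre of its underside; z up. Foot 70 mm across and 12 mm high, slender stem 16 mm across with a 28 mm knop at 52 to 58 mm height, and a plain cylindrical candle socket at the top, 26 mm across, from 86 to 120 mm height, easily gripped from above. It is the only candlestick; the shorter brass piece at the far side is a hand bell and no part of the job.
- tray: Long shallow open wooden cutlery tray, fixed, 270 mm (x) by 150 mm (y) by 40 mm high, walls and floor 6 mm thick. Origin: centre of its underside; z up; x along its length. Two steel forks, fixed, lie along x near its +y wall (y = +17 to +65 mm, tops 11 mm above the underside); the rest of the floor, y = -69 to +17 mm, is free.
- carton: Square open cardboard carton, fixed, 165 mm by 165 mm by 60 mm high, empty, walls and floor 5 mm thick. Origin: centre of its underside; z up; sides along x and y.

How it is judged (in metres and radians):
At the end, for the whole second after the job is handed in: Spoon in the tray: its middle within 70 mm of the tray's centre along each tray axis, under 28 mm above its underside, level within 8 degrees. Candlestick in the carton: within 60 mm of its centre along each side, under 15 mm above its underside, upright within 9 degrees. Both at rest (x of spoon in the frame of tray between -0.07 and 0.07 m and y of spoon in the frame of tray between -0.07 and 0.07 m and z of spoon in the frame of tray below 0.028 m and angle between spoon's own x axis and vertical between 1.42 and 1.72 rad and x of candlestick in the frame of carton between -0.06 and 0.06 m and y of candlestick in the frame of carton between -0.06 and 0.06 m and z of candlestick in the frame of carton below 0.015 m and angle between candlestick's own z axis and vertical below 0.17 rad and linear speed of each of spoon, candlestick below 0.02 m/s); the robot touches nothing.
It also fails if it takes over 51 s, if anything falls off the work surface, if the arm or the gripper's body presses on something with over 40 N, if the wrist force passes 120 N, or if a joint passes its speed limit or range.

## Working session

There is one attempt and no reset: what is moved stays moved. The work goes in short steps, Python scripts to look and compute and a tool call to move; the robot and the scene stay as the last step left them, time stands still between calls to the robot, and variables do not carry over. Pictures are saved under pics/ and viewed, at most 13 in all, crops included, and the job is handed in when it is done.

Besides the shell and the picture viewer there is one more tool, called after "Call:" as a command line: name --pt "numbers of a row" for each row, then --argument value for the rest. jog_arm: Moves the arm, as the interface text tells. Its arguments: {"type":"object","properties":{"motion":{"type":"array","items":{"type":"array","items":{"type":"number"}}},"claw":{"type":"number"},"force":{"type":"number"}},"required":["motion"]}

```bash
mkdir -p pics; cat > h.py <<'E'
import numpy as np, cv2
from station import bot
def snap(n,f):
    c=bot.calibration(n); im=bot.read_camera(n); cv2.imwrite(f'pics/{f}.png',cv2.cvtColor(im,cv2.COLOR_RGB2BGR))
    np.savez(f'pics/{f}.npz',**{k:np.array(c[k]) for k in('camera_matrix','R','t')}); return im,c
def load(f): return cv2.imread(f'pics/{f}.png'),dict(np.load(f'pics/{f}.npz'))
def ray(c,u,v):
    K,R,t=[np.array(c[k]) for k in('camera_matrix','R','t')]
    d=R.T@np.linalg.inv(K)@np.array([u,v,1.]); return -R.T@t,d/np.linalg.norm(d)
def onz(c,u,v,z):
    o,d=ray(c,u,v); return o+d*(z-o[2])/d[2]
def tri(c1,p1,c2,p2):
    o1,d1=ray(c1,*p1);o2,d2=ray(c2,*p2)
    s=np.linalg.lstsq(np.c_[d1,-d2],o2-o1,rcond=None)[0]
    a,b=o1+s[0]*d1,o2+s[1]*d2; return (a+b)/2,np.linalg.norm(a-b)
E
python3 - <<'E'
from h import *
for n in('scene','top','wrist'):
    im,c=snap(n,n+'0'); print(n,(-np.array(c['R']).T@c['t']).round(3),np.array(c['R'])[2].round(2),c['camera_matrix'][0][0])
print(bot.get_state())
E
```

```text
scene [ 0.958 -0.374  0.851] [-0.43  0.39 -0.82] 377.939930004025
top [ 0.298 -0.018  1.259] [ 0.19  0.01 -0.98] 462.2409217100767
wrist [0.212 0.644 0.373] [ 0.24 -0.11 -0.97] 297.3977790662563
{'time': 0.15, 'joint_positions': array([ 6.40112943e+01,  6.66931022e+00,  8.26259619e+01,  1.71938652e-03,
        9.07566523e+01, -2.16616179e+00]), 'qvel': array([-0.09483211, -0.01901323, -0.15020572,  0.13897392, -0.09372423,
       -0.02197024]), 'effort': array([ 1.94924498e-03, -7.32509065e+01, -6.32850623e+01, -8.54709498e-06,
        4.97397414e-03, -2.84516022e-05]), 'tcp_pos': array([0.27258029, 0.61736537, 0.23072487]), 'ee_rot': array([-1.79948178e+02, -3.68065128e-03,  1.56177476e+02]), 'wrist_force': array([-0.02038209, -0.06525344,  0.61081921]), 'moment': array([-0.00630339, -0.06120552,  0.0306996 ]), 'finger_force': 0.0, 'grip_width': 0.08539172560180591}
```

View pics/top0.png

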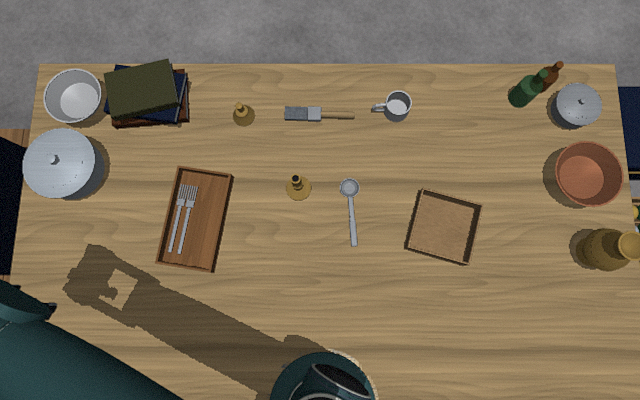

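View pics/scene0.png

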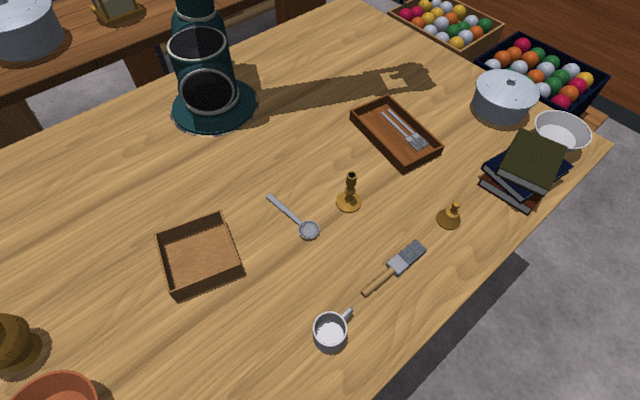

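The top view shows the spoon (bowl 349,187; handle end 353,245), the candlestick (298,185), the tray (corners about 180,167 / 233,175 / 213,271 / 156,263, forks on the left side) and the carton (423,189 / 481,205 / 467,264 / 405,248). In the scene view the spoon bowl is at 309,230 and its handle end at 268,196. The candlestick top is at 351,175, the tray centre at about 396,133 and the carton centre at about 200,255.

```bash
cat > m.py <<'E'
from h import *
T,ct=load('top0'); S,cs=load('scene0')
def blob(im,roi,f):
    x0,y0,x1,y1=roi; hsv=cv2.cvtColor(im,cv2.COLOR_BGR2HSV).astype(int); m=np.zeros(im.shape[:2],np.uint8)
    m[y0:y1,x0:x1]=f(hsv[y0:y1,x0:x1])
    n,l,s,c=cv2.connectedComponentsWithStats(m); i=1+s[1:,4].argmax(); return np.uint8(l==i)
def ends(m,name):
    p=np.argwhere(m)[:,::-1].astype(float); c=p.mean(0); u=np.linalg.svd(p-c,full_matrices=False)[2][0]
    k=(p-c)@u; print(name,'n',len(p),'c',c.round(1))
    e=[p[k<k.min()+1.5].mean(0),p[k>k.max()-1.5].mean(0)]; return e
steel=lambda h:h[...,1]<60
for im,r,n in((T,(330,170,370,255),'T'),(S,(258,188,325,245),'S')):
    e=ends(blob(im,r,steel),'spoon'+n); print(np.round(e,1))
    if n=='T': et=sorted(e,key=lambda p:-p[1])
    else: es=sorted(e,key=lambda p:p[1])
for a,b,n in zip(et,es,('handle','bowl tip')): print(n,*[np.round(q,4) for q in tri(ct,a,cs,b)], 'onz',onz(ct,*a,.008).round(4),onz(cs,*b,.008).round(4))
tr_t=[(180,167),(233,175),(213,271),(156,263)]; tr_s=[(442,146),(404,170),(350,129),(384,97)]
ca_t=[(423,189),(481,205),(467,264),(405,248)]; ca_s=[(245,268),(176,299),(157,247),(221,213)]
for n,A,B in(('tray',tr_t,tr_s),('carton',ca_t,ca_s)):
    P=[]
    for a,b in zip(A,B): q,g=tri(ct,a,cs,b); P.append(q); print(n,q.round(3),round(g,4))
    P=np.array(P); print(' centre',P.mean(0).round(4),'sides',[np.linalg.norm(P[i]-P[i-1]).round(3) for i in range(4)],'edge dirs',[np.degrees(np.arctan2(*(P[i]-P[i-1])[[1,0]])).round(1) for i in range(4)])
print('candle top',tri(ct,(295,180),cs,(351,175)),'foot T',onz(ct,298,188,.01),'foot S',onz(cs,348,202,.01))
E
python3 m.py
python3 - <<'E'
from h import *
T,_=load('top0');S,_=load('scene0');W,_=load('wrist0')
f=lambda im,x,y,w,h,k:cv2.resize(im[y:y+h,x:x+w],None,fx=k,fy=k,interpolation=cv2.INTER_CUBIC)
a=f(T,275,165,100,90,4);b=f(S,255,165,110,80,4)
o=np.zeros((360+0,840,3),np.uint8);o[:,:400]=a;o[:320,400:]=b[:,:440]
cv2.imwrite('pics/c1.png',o[:,:800])
E
```

```text
spoonT n 620 c [350.6 204.5]
[[348.4 178.6]
 [353.7 245.3]]
spoonS n 596 c [297.  219.6]
[[267.1 194.8]
 [316.4 234.5]]
handle [ 0.4105 -0.0836  0.0026] 0.0005 onz [ 0.4101 -0.0831  0.008 ] [ 0.4138 -0.0857  0.008 ]
bowl tip [ 0.5958 -0.0673  0.0108] 0.005 onz [ 0.5951 -0.0696  0.008 ] [ 0.5958 -0.0641  0.008 ]
tray [0.621 0.395 0.036] 0.005
tray [0.603 0.252 0.021] 0.0067
tray [ 0.34   0.306 -0.049] 0.0051
tray [0.356 0.439 0.025] 0.0079
 centre [0.4801 0.3481 0.0084] sides [np.float64(0.269), np.float64(0.145), np.float64(0.278), np.float64(0.153)] edge dirs [np.float64(-9.5), np.float64(-97.2), np.float64(168.4), np.float64(82.9)]
carton [ 0.563 -0.264  0.035] 0.0133
carton [ 0.521 -0.421  0.025] 0.0115
carton [ 0.362 -0.387  0.003] 0.0008
carton [ 0.401 -0.217  0.035] 0.0014
 centre [ 0.4619 -0.3223  0.0242] sides [np.float64(0.169), np.float64(0.163), np.float64(0.164), np.float64(0.177)] edge dirs [np.float64(-15.9), np.float64(-105.1), np.float64(168.0), np.float64(77.0)]
candle top (array([0.56705776, 0.07215217, 0.11204846]), np.float64(0.00313182432761747)) foot T [0.56729353 0.07004166 0.01      ] foot S [0.5760907  0.06506938 0.01      ]
```

View pics/c1.png

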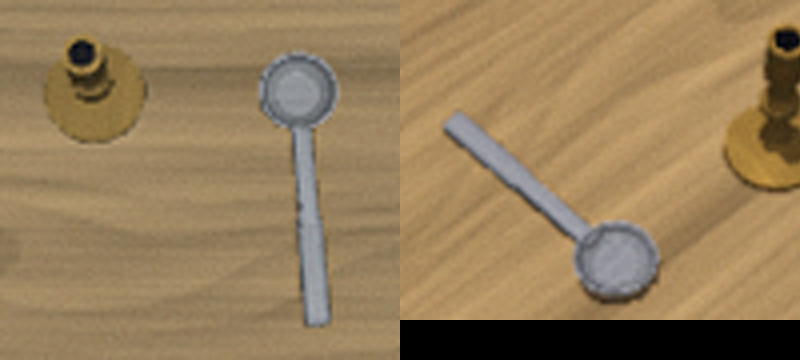

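The crop gives the socket top at top-view (296.2,178.2) and scene (351.2,175), and the foot centre at (299.2,188.2) and (348.7,202). The spoon lies nearly along +x. I move the wrist camera over the pieces to refine these.

Call:
jog_arm --pt "22 -60 2 24" --pt "22 -60 2 24" --pt "22 -60 2 24" --pt "22 -60 2 24" --pt "22 -60 2 24" --pt "22 -60 2 24" --pt "22 -60 2 24" --pt "22 -60 2 24" --claw 60

```text
time: 0.95
tcp_pos: [0.4104, 0.2402, 0.2439]
ee_rot: [180.0, 0.0, -179.8]
wrist_force: [1.2, 0.0, 1.6]
grip_width: 0.0651
finger_force: 0.0
```

```bash
python3 - <<'E'
from h import *
s=bot.get_state(); print(s['time'],s['tcp_pos'],s['ee_rot'],s['grip_width'],s['joint_positions'])
E
```

```text
0.95 [0.41035574 0.24022335 0.24386236] [ 1.79993419e+02  1.65940192e-02 -1.79799324e+02] 0.06510037106341758 [ 2.72717254e+01 -1.90042643e+01  1.05073046e+02 -1.69591851e-03
  9.39134473e+01 -6.29290678e+01]
```

```bash
python3 - <<'E'
from h import *
snap('wrist','w1'); snap('wrist','w1'); s=bot.get_state(); print(s['time'],s['tcp_pos'],abs(s['qvel']).max())
E
```

```text
1.05 [0.41178527 0.23774981 0.24419673] 5.626638104293004
```

Call:
jog_arm --pt "8 -23 0 0" --pt "8 -23 0 0" --pt "8 -23 0 0" --pt "8 -23 0 0" --pt "8 -23 0 0" --pt "8 -23 0 0" --pt "8 -23 0 0"

```text
time: 1.75
tcp_pos: [0.4903, 0.0117, 0.2435]
ee_rot: [180.0, -0.0, -179.9]
wrist_force: [-0.8, -0.3, -0.2]
grip_width: 0.0651
finger_force: 0.0
```

```bash
python3 - <<'E'
from h import *
snap('wrist','w2'); snap('wrist','w2'); s=bot.get_state(); print(s['time'],s['tcp_pos'],abs(s['qvel']).max())
a=cv2.imread('pics/w1.png');b=cv2.imread('pics/w2.png')
E
```

```text
1.85 [0.49010531 0.01303482 0.24371821] 0.7988090786549087
```

View pics/w1.png

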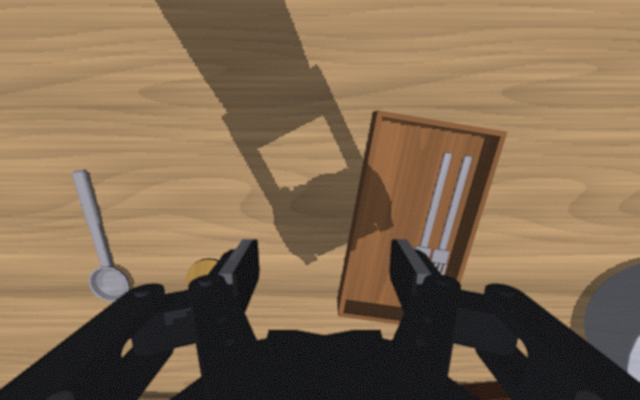

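View pics/w2.png

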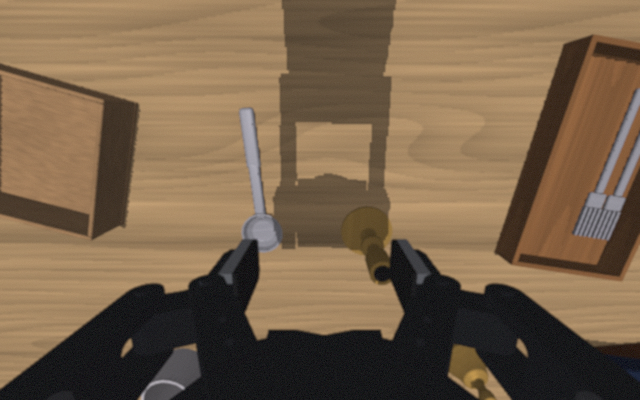

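w1 shows the tray rim corners at about (378,111), (507,132) and (337,316), with the spoon at left. w2 shows the spoon from (247,110) to its bowl at (262,231), the candlestick foot at (365,230) and socket mouth at (381,273), carton rim corners at about (105,100) and (92,238), and the tray at right.

```bash
cat > m2.py <<'E'
import contextlib,io
with contextlib.redirect_stdout(io.StringIO()): from m import *
A,ca=load('w1'); B,cb=load('w2')
e1=sorted(ends(blob(A,(60,160,140,305),steel),'sp1'),key=lambda p:p[1]); e2=sorted(ends(blob(B,(230,100,285,250),steel),'sp2'),key=lambda p:p[1])
print(np.round(e1,1),np.round(e2,1))
for i in(0,1):
    print('spoon w1w2',*[np.round(q,4) for q in tri(ca,e1[i],cb,e2[i])],'w2+top',*[np.round(q,4) for q in tri(cb,e2[i],ct,et[i])],'w2 z8mm',onz(cb,*e2[i],.008).round(4))
for n,(c1,p1,c2,p2) in {'cand top w2/top':(cb,(382,273),ct,(296.2,178.2)),'w2/scene':(cb,(382,273),cs,(351.2,175)),'top/scene':(ct,(296.2,178.2),cs,(351.2,175)),
 'tray nearR w1/w2':(ca,(378,111),cb,(592,36)),'tray farR w1/top':(ca,(337,316),ct,(233,175)),'tray nearR w1/top':(ca,(378,111),ct,(213,271)),'tray nearL w1/top':(ca,(507,132),ct,(156,263)),
 'carton nearL w2/top':(cb,(105,100),ct,(405,248)),'carton farL':(cb,(92,238),ct,(423,189))}.items(): print(n,*[np.round(q,4) for q in tri(c1,p1,c2,p2)])
print('foot w2',onz(cb,365,230,.01).round(4),'top',onz(ct,299.2,188.2,.01).round(4))
P=np.array([onz(ct,*p,.04) for p in tr_t]); print('tray top z40',P.mean(0).round(4),P.round(3)[:,:2].tolist())
print('w1 rim z40',[onz(ca,*p,.04).round(3)[:2] for p in((378,111),(507,132),(337,316))])
P=np.array([onz(ct,*p,.06) for p in ca_t]); print('carton top z60',P.mean(0).round(4),P.round(3)[:,:2].tolist())
print('w2 z60',[onz(cb,*p,.06).round(3)[:2] for p in((105,100),(92,238))])
E
python3 m2.py
```

```text
sp1 n 2859 c [102.  249.9]
sp2 n 2719 c [256.2 193.5]
[[ 76.2 170.9]
 [137.3 303.7]] [[245.  108.2]
 [268.3 248.7]]
spoon w1w2 [ 0.4111 -0.0831  0.0091] 0.0004 w2+top [ 0.4107 -0.0834  0.0063] 0.001 w2 z8mm [ 0.4112 -0.0833  0.008 ]
spoon w1w2 [ 0.6243 -0.0682 -0.0329] 0.0192 w2+top [ 0.5997 -0.0678 -0.0041] 0.0057 w2 z8mm [ 0.5961 -0.0631  0.008 ]
cand top w2/top [0.5661 0.0677 0.1298] 0.0025
w2/scene [0.5715 0.0707 0.1184] 0.0011
top/scene [0.5704 0.0688 0.118 ] 0.0034
tray nearR w1/w2 [0.3376 0.2956 0.0379] 0.0002
tray farR w1/top [0.5965 0.2484 0.0458] 0.0088
tray nearR w1/top [ 0.3381  0.305  -0.0281] 0.0059
tray nearL w1/top [0.3581 0.4284 0.0639] 0.0024
carton nearL w2/top [ 0.4023 -0.2134  0.061 ] 0.0067
carton farL [ 0.5593 -0.2649  0.054 ] 0.0058
foot w2 [0.5674 0.0686 0.01  ] top [0.5667 0.0667 0.01  ]
tray top z40 [0.4777 0.3401 0.04  ] [[0.618, 0.391], [0.596, 0.245], [0.338, 0.286], [0.358, 0.437]]
w1 rim z40 [array([0.338, 0.295]), array([0.36 , 0.443]), array([0.603, 0.253])]
carton top z60 [ 0.4566 -0.3155  0.06  ] [[0.555, -0.264], [0.513, -0.415], [0.359, -0.37], [0.399, -0.213]]
w2 z60 [array([ 0.405, -0.215]), array([ 0.56 , -0.259])]
```

Call:
jog_arm --pt "4 3 0 0" --pt "7.8 5.6 -3 0" --pt "7.8 5.6 -6 0" --pt "7.8 5.6 -6 0" --pt "7.8 5.6 -6 0" --pt "7.8 5.6 -6 0"

```text
time: 2.45
tcp_pos: [0.5683, 0.0684, 0.1862]
ee_rot: [180.0, 0.2, -179.8]
wrist_force: [-0.1, -0.6, 0.5]
grip_width: 0.0648
finger_force: 0.0
```

```bash
python3 - <<'E'
from h import *
im,c=snap('wrist','w3'); s=bot.get_state(); print(s['tcp_pos'],s['ee_rot'],s['time'])
g=cv2.cvtColor(im,cv2.COLOR_RGB2BGR)[180:400,180:460]; cv2.imwrite('pics/c3.png',cv2.resize(g,None,fx=2,fy=2))
K,R,t=[np.array(c[k]) for k in('camera_matrix','R','t')]
for P in((.568,.069,.12),(.568,.069,.012)): q=K@(R@np.array(P)+t); print((q[:2]/q[2]-[180,180])*2)
E
```

```text
[0.56844536 0.06819129 0.18625694] [ 1.79988421e+02  1.76090307e-01 -1.79816214e+02] 2.5
[288.47980676  63.5349941 ]
[288.29801006   3.53173198]
```

View pics/c3.png

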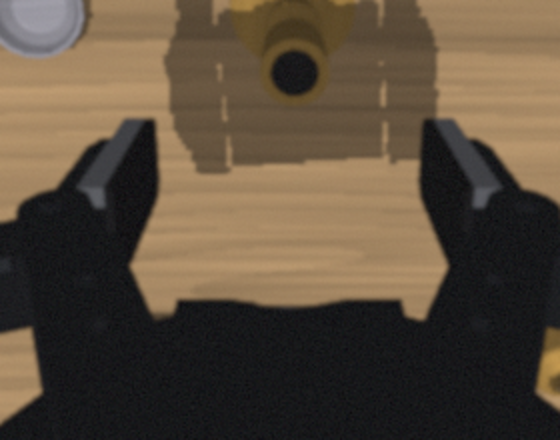

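The socket mouth is seen at crop (294,72) against a prediction of (288,63). So the candlestick is about 3 mm further in x and 2 mm in +y than I had it. I correct for that, descend and grip.

Call:
jog_arm --pt "0.3 0.3 -3 0" --pt "0.3 0.3 -6 0" --pt "0.3 0.3 -8.5 0" --pt "0.3 0.3 -9.8 0" --pt "0.3 0.3 -9.8 0" --pt "0.3 0.3 -9.8 0"

```text
time: 3.1
tcp_pos: [0.5719, 0.071, 0.0876]
ee_rot: [180.0, 0.1, -179.8]
wrist_force: [0.1, -0.5, 1.5]
grip_width: 0.0655
finger_force: 0.0
```

Call:
jog_arm --pt "0 0 0 0" --pt "0 0 0 0" --pt "0 0 0 0" --pt "0 0 0 0" --pt "0 0 0 0" --pt "0 0 0 0" --pt "0 0 0 0" --pt "0 0 0 0" --claw 255 --force 60

```text
time: 3.9
tcp_pos: [0.5718, 0.071, 0.0869]
ee_rot: [-180.0, 0.1, -179.8]
wrist_force: [-0.7, -2.3, 7.3]
grip_width: 0.0242
finger_force: 59.2
```

Call:
jog_arm --pt "0 0 2 0" --pt "0 0 6 0" --pt "0 0 10 0" --pt "0 0 13 0" --pt "0 0 13 0" --pt "0 0 13 0"

```text
time: 4.5
tcp_pos: [0.5712, 0.0711, 0.2155]
ee_rot: [180.0, 0.0, -179.8]
wrist_force: [-0.3, -1.0, -3.5]
grip_width: 0.0248
finger_force: 59.4
```

Call:
jog_arm --pt "-1 -3 0 0" --pt "-2 -7 0 0" --pt "-3.2 -11 0 0" --pt "-4.4 -15 0 0" --pt "-5.6 -19 0 0" --pt "-6.7 -23 0 0" --pt "-7.9 -27 0 0" --pt "-9 -31 0 0"

```text
time: 5.3
tcp_pos: [0.4799, -0.2401, 0.2137]
ee_rot: [179.9, -0.1, -179.8]
wrist_force: [1.7, 0.1, -3.4]
grip_width: 0.0246
finger_force: 59.8
```

Call:
jog_arm --pt "-1 -3 0 0" --pt "-2 -6 0 0" --pt "-2.3 -7.5 0 0" --pt "-2.3 -7.7 0 0" --pt "-2.3 -7.7 0 0" --pt "-2.3 -7.7 0 0"

```text
time: 5.9
tcp_pos: [0.4586, -0.3149, 0.2153]
ee_rot: [180.0, -0.0, -179.8]
wrist_force: [0.4, -0.4, -3.1]
grip_width: 0.0246
finger_force: 60.0
```

```bash
python3 - <<'E'
from h import *
s=bot.get_state(); print(s['tcp_pos'],s['grip_width'],s['wrist_force'])
snap('top','t4'); im,c=snap('scene','s4'); im2,_=snap('wrist','w4')
a=cv2.imread('pics/t4.png')[150:290,370:510];b=cv2.imread('pics/s4.png')[150:320,120:290]
w=cv2.imread('pics/w4.png')
o=np.hstack([cv2.resize(a,(400,400)),cv2.resize(b,(400,400))]); cv2.imwrite('pics/c4.png',o)
E
```

```text
[ 0.45859856 -0.3149114   0.21528555] 0.02458556438466282 [ 0.42593546 -0.39436648 -3.07844581]
```

View pics/w4.png

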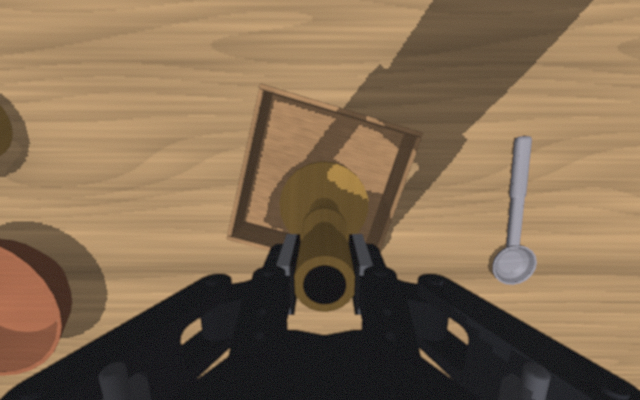

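The candlestick hangs upright in the fingers. The carton rim corners are at (262,86), (420,133) and (230,238), and the spoon is untouched at right.

```bash
python3 - <<'E'
from h import *
_,c=load('w4'); P=[onz(c,*p,.06) for p in((262,86),(420,133),(230,238))]; print(np.round(P,4),'centre',((P[1]+P[2])/2).round(4),[np.linalg.norm(P[0]-P[i]).round(3) for i in(1,2)])
_,cb=load('w2'); print('nearL-corner w2/w4',tri(cb,(105,100),c,(420,133)),'foot',onz(c,325,202,.13).round(3))
E
```

```text
[[ 0.3626 -0.3734  0.06  ]
 [ 0.4049 -0.2208  0.06  ]
 [ 0.5163 -0.4152  0.06  ]] centre [ 0.4606 -0.318   0.06  ] [np.float64(0.158), np.float64(0.159)]
nearL-corner w2/w4 (array([ 0.40510864, -0.21907093,  0.05457967]), np.float64(5.1286481395526066e-05)) foot [ 0.456 -0.314  0.13 ]
```

Call:
jog_arm --pt "0.2 -0.3 -3 0" --pt "0.2 -0.3 -6 0" --pt "0.2 -0.3 -9 0" --pt "0.2 -0.3 -11 0" --pt "0.2 -0.3 -11.7 0" --pt "0.2 -0.3 -11.9 0" --pt "0.2 -0.3 -11.9 0" --pt "0.2 -0.3 -11.9 0"

```text
time: 6.85
tcp_pos: [0.4608, -0.3191, 0.0982]
ee_rot: [-179.9, 0.1, -179.8]
wrist_force: [-0.4, 0.0, -2.4]
grip_width: 0.0244
finger_force: 59.9
```

Call:
jog_arm --pt "0 0 -0.1 0" --pt "0 0 -0.2 0" --pt "0 0 -0.3 0" --pt "0 0 -0.3 0" --pt "0 0 -0.3 0"

```text
time: 7.35
tcp_pos: [0.4603, -0.3189, 0.0938]
ee_rot: [180.0, -0.0, -179.8]
wrist_force: [0.4, -0.2, -2.9]
grip_width: 0.0245
finger_force: 59.9
```

Call:
jog_arm --pt "0 0 -0.1 0" --pt "0 0 -0.1 0" --pt "0 0 -0.2 0" --pt "0 0 -0.2 0" --pt "0 0 -0.2 0"

```text
time: 7.85
tcp_pos: [0.4603, -0.319, 0.0919]
ee_rot: [-180.0, 0.0, -179.8]
wrist_force: [0.0, -0.6, -1.8]
grip_width: 0.0248
finger_force: 60.1
```

Call:
jog_arm --pt "0 0 -0.05 0" --pt "0 0 -0.05 0" --pt "0 0 -0.05 0"

```text
time: 8.15
tcp_pos: [0.4605, -0.3191, 0.0919]
ee_rot: [-180.0, 0.0, -179.8]
wrist_force: [-1.1, -0.8, 5.9]
grip_width: 0.0244
finger_force: 60.7
```

Call:
jog_arm --pt "0 0 0 0" --pt "0 0 0 0" --pt "0 0 0 0" --pt "0 0 0 0" --pt "0 0 0 0" --pt "0 0 0 0" --pt "0 0 0 0" --claw 80

```text
time: 8.85
tcp_pos: [0.4603, -0.3189, 0.0913]
ee_rot: [180.0, -0.0, -179.8]
wrist_force: [0.6, 0.7, -0.5]
grip_width: 0.0585
finger_force: 0.0
```

Call:
jog_arm --pt "0 0 2 0" --pt "0 0 6 0" --pt "0 0 10 0" --pt "0 0 10 0" --pt "0 0 10 0"

```text
time: 9.35
tcp_pos: [0.4605, -0.3191, 0.1921]
ee_rot: [-179.9, 0.1, -179.8]
wrist_force: [-0.3, -0.1, 0.1]
grip_width: 0.0581
finger_force: 0.0
```

```bash
python3 - <<'E'
from h import *
snap('wrist','w5'); s=bot.get_state(); print(s['tcp_pos'],s['ee_rot'])
E
```

```text
[ 0.46018573 -0.31879658  0.1908107 ] [ 1.79990609e+02 -1.09916871e-02 -1.79820961e+02]
```

View pics/w5.png

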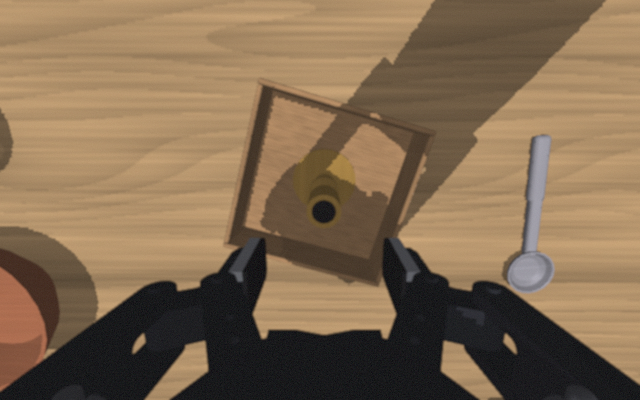

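The candlestick stands upright and released near the middle of the carton (mouth at 323,211). Now the spoon.

Call:
jog_arm --pt "1 4 0 1" --pt "2 9 0 3" --pt "3 14 0 5" --pt "4 19 0 5" --pt "4.5 22 0 5" --pt "4.5 24.4 0 5" --pt "4.5 24.4 0 5" --pt "4.5 24.4 0 5"

```text
time: 10.2
tcp_pos: [0.505, -0.0746, 0.1902]
ee_rot: [180.0, -0.1, -174.8]
wrist_force: [0.0, -0.2, -0.2]
grip_width: 0.0583
finger_force: 0.0
```

```bash
cat > m3.py <<'E'
from h import *
snap('wrist','w6'); im,c=snap('wrist','w6'); s=bot.get_state(); print(s['tcp_pos'],s['ee_rot'],s['time'])
hsv=cv2.cvtColor(im,cv2.COLOR_RGB2HSV); m=np.uint8((hsv[...,1]<60)&(hsv[...,2]>70)); m[300:]=0
n,l,st,cc=cv2.connectedComponentsWithStats(m)
for i in range(1,n):
    if st[i,4]>300: print(st[i],cc[i].round(1))
i=1+st[1:,4].argmax(); mm=l==i
ys=np.unique(np.argwhere(mm)[:,0])
for y in ys[::8]:
    x=np.where(mm[y])[0]; a,b=onz(c,x.min()-.5,y,.008),onz(c,x.max()+.5,y,.008); print(y,x.min(),x.max(),((a+b)/2).round(4),round(np.linalg.norm(a-b)*1e3,1))
o=cv2.imread('pics/w6.png'); cv2.imwrite('pics/c6.png',o[40:340,160:480])
E
python3 m3.py
```

```text
[ 0.50505651 -0.07544418  0.1905439 ] [ 1.79989834e+02 -6.49482882e-02 -1.74852696e+02] 10.3
[ 299   90   48  171 3594] [322.9 190.8]
90 324 326 [ 0.4097 -0.0824  0.008 ] 3.1
98 315 332 [ 0.4177 -0.0832  0.008 ] 18.6
106 315 332 [ 0.4255 -0.0825  0.008 ] 18.8
114 315 332 [ 0.4335 -0.0818  0.008 ] 18.9
122 315 332 [ 0.4416 -0.081   0.008 ] 19.0
130 316 331 [ 0.4498 -0.0803  0.008 ] 17.0
138 316 331 [ 0.4581 -0.0795  0.008 ] 17.1
146 316 331 [ 0.4665 -0.0787  0.008 ] 17.3
154 315 331 [ 0.4751 -0.0785  0.008 ] 18.5
162 317 330 [ 0.4838 -0.0771  0.008 ] 15.3
170 317 329 [ 0.4926 -0.0769  0.008 ] 14.3
178 317 329 [ 0.5015 -0.0761  0.008 ] 14.4
186 317 329 [ 0.5105 -0.0752  0.008 ] 14.5
194 317 329 [ 0.5197 -0.0744  0.008 ] 14.6
202 317 329 [ 0.529  -0.0736  0.008 ] 14.7
210 317 328 [ 0.5385 -0.0733  0.008 ] 13.7
218 311 333 [ 0.5481 -0.073   0.008 ] 26.4
226 303 342 [ 0.5578 -0.0715  0.008 ] 46.3
234 299 345 [ 0.5677 -0.0712  0.008 ] 54.8
242 299 346 [ 0.5776 -0.0697  0.008 ] 56.4
250 303 343 [ 0.5877 -0.0682  0.008 ] 48.6
258 313 332 [ 0.5981 -0.0678  0.008 ] 23.9
```

View pics/c6.png

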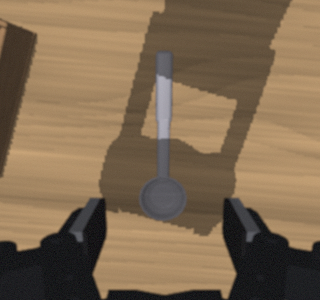

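The spoon is centred between the fingers and aligned: handle top at crop (163,52), bowl at (162,197). I descend and grip at its origin.

Call:
jog_arm --pt "0 0 -4 0" --pt "0 0 -8 0" --pt "0 0 -12 0" --pt "0 0 -15 0" --pt "0 0 -17 0" --pt "0 0 -17.5 0" --pt "0 0 -17.5 0" --pt "0 0 -17.5 0" --claw 120

```text
time: 11.1
tcp_pos: [0.5059, -0.0754, 0.0175]
ee_rot: [-180.0, 0.1, -174.9]
wrist_force: [-0.4, 0.3, -0.5]
grip_width: 0.0452
finger_force: 0.0
```

Call:
jog_arm --pt "0 0 -0.3 0" --pt "0 0 -0.6 0" --pt "0 0 -0.9 0" --pt "0 0 -1.1 0" --pt "0 0 -1.1 0" --pt "0 0 -1.1 0"

```text
time: 11.7
tcp_pos: [0.5053, -0.0749, 0.0053]
ee_rot: [-180.0, -0.0, -174.8]
wrist_force: [-0.6, 0.1, 0.4]
grip_width: 0.0452
finger_force: 0.0
```

Call:
jog_arm --pt "0 0 -0.2 0" --pt "0 0 -0.2 0" --pt "0 0 -0.2 0" --pt "0 0 -0.2 0" --pt "0 0 -0.2 0" --pt "0 0 -0.2 0" --pt "0 0 -0.2 0" --pt "0 0 -0.2 0" --claw 255 --force 50

```text
time: 12.5
tcp_pos: [0.5053, -0.0749, 0.0034]
ee_rot: [-180.0, 0.0, -174.8]
wrist_force: [-0.7, -0.4, 1.6]
grip_width: 0.012
finger_force: 49.0
```

Call:
jog_arm --pt "0 0 2 0" --pt "0 0 5 0" --pt "0 0 9 0" --pt "0 0 13 0" --pt "0 0 13 0" --pt "0 0 13 0"

```text
time: 13.1
tcp_pos: [0.5055, -0.0749, 0.1338]
ee_rot: [-180.0, 0.1, -174.8]
wrist_force: [-0.4, 0.8, -1.7]
grip_width: 0.0123
finger_force: 48.9
```

Call:
jog_arm --pt "-0.3 4 0 -2" --pt "-0.6 8 0 -4" --pt "-0.9 12.5 0 -6" --pt "-1.2 17 0 -8" --pt "-1.5 21.5 0 -10" --pt "-1.8 26 0 -12" --pt "-2.1 30 0 -14" --pt "-2.4 34 0 -14"

```text
time: 13.9
tcp_pos: [0.4802, 0.2667, 0.1314]
ee_rot: [-179.9, -0.1, 171.1]
wrist_force: [0.5, 0.4, -0.5]
grip_width: 0.012
finger_force: 49.0
```

Call:
jog_arm --pt "-0.2 3 0 0" --pt "-0.4 5 0 0" --pt "-0.4 5.7 0 0" --pt "-0.4 5.7 0 0" --pt "-0.4 5.7 0 0"

```text
time: 14.4
tcp_pos: [0.4772, 0.3212, 0.1325]
ee_rot: [-179.9, -0.0, 171.2]
wrist_force: [-1.0, -0.1, 0.3]
grip_width: 0.0119
finger_force: 49.0
```

```bash
python3 - <<'E'
from h import *
snap('wrist','w7'); s=bot.get_state(); print(s['tcp_pos'],s['ee_rot'],s['time'])
E
```

```text
[0.47735718 0.32110644 0.13283179] [-1.79963101e+02 -2.60868445e-02  1.71130495e+02] 14.45
```

View pics/w7.png

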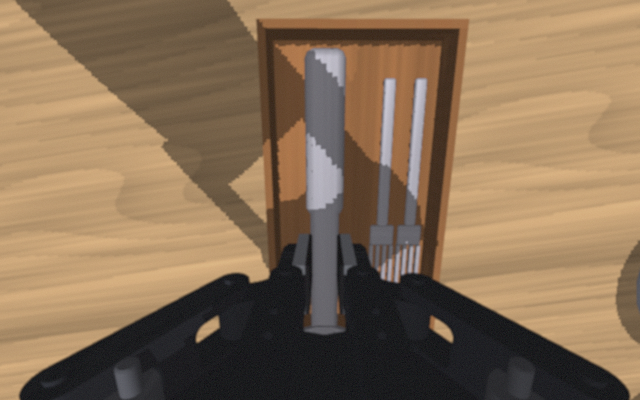

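The spoon hangs over the free side of the tray. Its handle end is at (325,48), the tray's near rim corners are at (257,20) and (467,20), and the forks are clear at right. I check the level and alignment.

```bash
python3 - <<'E'
from h import *
_,c=load('w7'); a,b=onz(c,257,20,.04),onz(c,467,20,.04); d=b-a; u=d/np.linalg.norm(d); x=np.array([u[1],-u[0],0]); print(a.round(3),b.round(3),np.linalg.norm(d).round(4),'yaw',np.degrees(np.arctan2(x[1],x[0])).round(1),'centre',((a+b)/2+.135*x).round(4))
_,ca=load('w1'); print('rim corner height w1/w7',tri(ca,(378,111),c,(257,20)))
p=np.array(bot.get_state()['tcp_pos']); yaw=np.radians(171.13-180); h=np.array([np.cos(yaw),np.sin(yaw),0])
K,R,t=[np.array(c[k]) for k in('camera_matrix','R','t')]
for tilt in(-8,-4,0,4,8):
    T=np.radians(tilt); P=p+[0,0,.0065]-.095*h*np.cos(T)+[0,0,.095*np.sin(T)]
    q=K@(R@P+t); print('handle raised by',tilt,(q[:2]/q[2]).round(1))
E
```

```text
[0.338 0.295 0.04 ] [0.36  0.441 0.04 ] 0.1478 yaw -8.8 centre [0.4826 0.3478 0.04  ]
rim corner height w1/w7 (array([0.33759996, 0.29524098, 0.03922804]), np.float64(0.00015620078023146912))
handle raised by -8 [323.2  56.5]
handle raised by -4 [323.2  51.6]
handle raised by 0 [323.1  47.5]
handle raised by 4 [323.   44.1]
handle raised by 8 [323.   41.8]
```

Call:
jog_arm --pt "0.1 0 -3 0" --pt "0.1 0 -6 0" --pt "0.1 0 -8.5 0" --pt "0.1 0 -10.5 0" --pt "0.1 0 -11.5 0" --pt "0.1 0 -11.8 0" --pt "0.1 0 -11.8 0" --pt "0.1 0 -11.8 0"

```text
time: 15.25
tcp_pos: [0.4789, 0.3222, 0.0165]
ee_rot: [179.9, 0.1, 171.2]
wrist_force: [0.5, 0.7, -1.5]
grip_width: 0.0121
finger_force: 49.0
```

Call:
jog_arm --pt "0 0 -0.1 0" --pt "0 0 -0.2 0" --pt "0 0 -0.3 0" --pt "0 0 -0.4 0" --pt "0 0 -0.4 0" --pt "0 0 -0.4 0"

```text
time: 15.85
tcp_pos: [0.4783, 0.3221, 0.0113]
ee_rot: [-180.0, -0.0, 171.2]
wrist_force: [-0.2, 0.2, -1.6]
grip_width: 0.0117
finger_force: 49.0
```

Call:
jog_arm --pt "0 0 -0.1 0" --pt "0 0 -0.15 0" --pt "0 0 -0.15 0" --pt "0 0 -0.15 0"

```text
time: 16.25
tcp_pos: [0.4783, 0.3221, 0.0098]
ee_rot: [-180.0, -0.0, 171.2]
wrist_force: [-0.7, 0.3, -0.5]
grip_width: 0.012
finger_force: 49.0
```

Call:
jog_arm --pt "0 0 0 0" --pt "0 0 0 0" --pt "0 0 0 0" --pt "0 0 0 0" --pt "0 0 0 0" --pt "0 0 0 0" --claw 150

```text
time: 16.85
tcp_pos: [0.4783, 0.3221, 0.0098]
ee_rot: [-180.0, 0.0, 171.2]
wrist_force: [-0.2, 0.1, 0.1]
grip_width: 0.0353
finger_force: 0.0
```

Call:
jog_arm --pt "0 0 2 0" --pt "0 0 6 0" --pt "0 0 10 0" --pt "-2 -2 14 0" --pt "-6 -4 17 0" --pt "-7 -4 17 0" --pt "-7 -4 17 0"

```text
time: 17.55
tcp_pos: [0.4076, 0.2821, 0.1809]
ee_rot: [179.9, 0.1, 171.2]
wrist_force: [0.9, -0.6, -0.5]
grip_width: 0.035
finger_force: 0.0
```

```bash
python3 - <<'E'
from h import *
snap('wrist','w8'); snap('top','t8'); s=bot.get_state(); print(s['tcp_pos'],s['time'])
w=cv2.imread('pics/w8.png'); t=cv2.imread('pics/t8.png')[150:290,375:515]
cv2.imwrite('pics/c8.png',np.hstack([cv2.resize(w,(480,300)),cv2.resize(t,(300,300))]))
E
```

```text
[0.40843952 0.28229329 0.17905252] 17.65
```

View pics/c8.png

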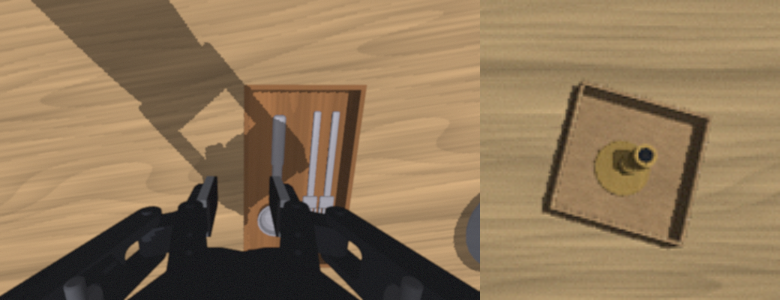

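The left half shows the spoon flat on the tray floor beside the forks (handle end 279,118, bowl 267,220). The right half shows the candlestick upright in the carton (foot 621,167, mouth 646,155). The gripper is clear of both, so I hand in.

```bash
python3 -c "
from station import bot
print(bot.finish_job())"
```

```text
the job is handed in; nothing more can be done
None
```

I handed the job in at about 17.7 s of the 51 s allowed: the last pictures show the spoon lying in the tray beside the forks and the candlestick upright in the carton, both released, but no verdict came back.

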